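Tap three loose bottle stoppers home, smallest bottle first

TASK

The rubber stoppers of the three clear glass soil bottles have worked loose. With the fingertips, tap each stopper lightly straight down until it is fully home, its flange on the bottle's rim: the smallest bottle first (it dries out soonest), then the middle-sized one, then the largest. Only push: do not lift, carry, tip or shift a bottle, leave the flask, jar and weight beside them where they are, and finish with the hand clear.

Things in the scene. Friction and masses are not known exactly. Their poses are not given: they have to be found in the camera images.
- small_bottle: The smallest of three clear glass bottles part-filled with dark soil, loose, standing upright on the worktop: body 52 mm across, narrowing to a neck 26 mm across; rim 66 mm above its underside. Origin: centre of the underside; z up. Round, so its yaw does not matter.
- small_stopper_top (a point): Centre of the flat top face (24 mm across) of the dark rubber stopper in the smallest bottle. Above the rim the stopper is a 24 mm flange 10 mm thick, and below it a narrower plug. Fully home the flange rests on the rim and this top stands 76 mm above the worktop; loose it stands up to 9 mm higher.
- small_stopper (a joint): How far (m) the stopper of the smallest bottle has been pushed down: 0 = 9 mm proud of home, 0.009 = fully home, where it meets a firm stop; starts between 0 and 0.003. It slides straight down against about 3 N of steady friction and stays where it is left. A force of 5 to 10 N brings it home; over 30 N is too hard.
- medium_bottle: The middle-sized of three clear glass bottles part-filled with dark soil, loose, standing upright on the worktop: body 62 mm across, narrowing to a neck 34 mm across; rim 84 mm above its underside. Origin: centre of the underside; z up. Round, so its yaw does not matter.
- medium_stopper_top (a point): Centre of the flat top face (32 mm across) of the dark rubber stopper in the middle-sized bottle. Above the rim the stopper is a 32 mm flange 10 mm thick, and below it a narrower plug. Fully home the flange rests on the rim and this top stands 94 mm above the worktop; loose it stands up to 9 mm higher.
- medium_stopper (a joint): How far (m) the stopper of the middle-sized bottle has been pushed down: 0 = 9 mm proud of home, 0.009 = fully home, where it meets a firm stop; starts between 0 and 0.003. It slides straight down against about 3 N of steady friction and stays where it is left. A force of 5 to 10 N brings it home; over 30 N is too hard.
- large_bottle: The largest of three clear glass bottles part-filled with dark soil, loose, standing upright on the worktop: body 72 mm across, narrowing to a neck 42 mm across; rim 105 mm above its underside. Origin: centre of the underside; z up. Round, so its yaw does not matter.
- large_stopper_top (a point): Centre of the flat top face (40 mm across) of the dark rubber stopper in the largest bottle. Above the rim the stopper is a 40 mm flange 10 mm thick, and below it a narrower plug. Fully home the flange rests on the rim and this top stands 115 mm above the worktop; loose it stands up to 9 mm higher.
- large_stopper (a joint): How far (m) the stopper of the largest bottle has been pushed down: 0 = 9 mm proud of home, 0.009 = fully home, where it meets a firm stop; starts between 0 and 0.003. It slides straight down against about 3 N of steady friction and stays where it is left. A force of 5 to 10 N brings it home; over 30 N is too hard.
- conical_flask: Bystander: 106 mm tall conical glass flask, 67 mm across, with a stopper of its own that is not part of the job; loose. Origin: centre of the underside.
- sample_jar: Bystander: screw-cap jar, 45 mm across, 63 mm tall; loose. Origin: centre of the underside.
- weight: Bystander: small brass calibration weight with a knob, 21 mm across, 24 mm tall; loose. Origin: centre of the underside.
- spindle_mixer: Fixed obstacle: a tall grey bench mixer to the right of the far bottles; its foot is about 0.3 m long, and its column and head rise far above the bottles. Come over the bottles from the robot's middle, not past the mixer. Origin: its foot on the worktop.
Things that resemble listed ones, but are neither listed nor needed, are in the scene too. What is shaped like the small_bottle but blue or red is not meant.

How it is judged (in metres and radians):
On the way, in this order (a step that is already met when the one before it is completed fails the run):
1. the stopper of the smallest bottle is home (value of joint small_stopper above 0.0075 m), for 0.1 s.
2. the stopper of the middle-sized bottle is home (value of joint medium_stopper above 0.0075 m), for 0.1 s.
3. the stopper of the largest bottle is home (value of joint large_stopper above 0.0075 m), for 0.1 s.
At the end, for the whole second after the job is handed in: All three stoppers are within 1.5 mm of fully home; the three bottles stand upright (within 0.05 rad) and at rest within 20 mm of where they started; the flask, jar and weight are within 20 mm of where they started (value of joint each of small_stopper, medium_stopper, large_stopper above 0.0075 m and angle between each of small_bottle, medium_bottle, large_bottle's own z axis and vertical below 0.05 rad and distance of each of small_bottle, medium_bottle, large_bottle, conical_flask, sample_jar, weight from where it was at the start of the episode below 0.02 m and linear speed of each of small_bottle, medium_bottle, large_bottle below 0.01 m/s); the robot touches nothing.
It fails at once if the middle-sized bottle's stopper is pushed down before the smallest one is home (value of joint medium_stopper above 0.0045 m and value of joint small_stopper below 0.0065 m).
It fails at once if the largest bottle's stopper is pushed down before the other two are home (value of joint large_stopper above 0.0045 m and value of joint any of small_stopper, medium_stopper below 0.0065 m).
It fails at once if a bottle is touched with more than 30 N (not lightly) (contact force between the arm and small_bottle above 30 N or contact force between the arm and medium_bottle above 30 N or contact force between the arm and large_bottle above 30 N).
It fails at once if a bottle is lifted more than 10 mm, tipped more than 0.25 rad, or shifted more than 20 mm (height (world z) of any of small_bottle, medium_bottle, large_bottle above 0.01 m or angle between any of small_bottle, medium_bottle, large_bottle's own z axis and vertical above 0.25 rad or distance of any of small_bottle, medium_bottle, large_bottle from where it was at the start of the episode above 0.02 m).
It fails at once if the flask, jar or weight is shifted more than 20 mm (distance of any of conical_flask, sample_jar, weight from where it was at the start of the episode above 0.02 m).
It also fails if it takes over 45 s, if anything falls off the work surface, if the arm or the gripper's body presses on something with over 40 N, if the wrist force passes 120 N, or if a joint passes its speed limit or range.

ROBOT

A 6-joint arm with a two-finger parallel gripper is mounted at the origin on the work surface; the furniture and walls round the work are solid. World frame = base frame: x ahead of the robot, y to its left, z up, the work surface at z = 0. Lengths are in m, angles in degrees, forces in N, time in s.
With the tool pointing down it reaches from about 0.3 to 0.75 m from the base axis. Payload 8.5 kg.
Tool frame: the origin (TCP) lies midway between the tips of the shut fingers; the grasp point (between the pads) lies 19 mm behind it (env.grip_depth is the distance from the TCP to the grasp point, in m); y points along the fingers, x is the direction in which the jaws open and shut, and the axes are right-handed (so a half turn about y gives the same grasp; the last joint's range is limited). The gripper opens to 85 mm and grips with 20 to 120 N. Pads are 22 mm wide; open, the fingers measure 114 mm over their backs; the gripper's body (76 mm by 85 mm) begins 54 mm behind the grasp point. The pads swing forward as they close: fully open they stand 13 mm farther back than shut.
Start: joints at [-86.362, 21.807, 74.336, -0, 83.858, -12.336], TCP at [0.151, -0.529, 0.205] pointing down, gripper open.
Joint ranges: [-178.18, 178.18], [-50.72, 133.34], [12.68, 142.11], [-81.47, 261.47], [9.98, 163.14], [-165.26, 165.26]. Speed limits (degrees/s): [136.94, 136.94, 180, 180, 180, 180].

INTERFACE

Orientations are given as a 3x3 rotation matrix whose columns are the frame's x, y, z axes.
In Python, from rig import env gives the robot as it stands.
- The arm moves only by the shell command python3 -m inch 'ROWS' [FORCE]. ROWS is JSON, a list that holds one entry, the list of rows, each a list of 7 numbers: the gripper command: -1 is shut, 1 is fully open, values between are in proportion, then the shift along the world's x, y, z in cm, then the turn, a rotation vector about the world's x, y, z in degrees. In form: [[[grip, dx, dy, dz, rx, ry, rz], ...]]. A call has 1 to 20 rows; each row is the pose to reach, as a shift and turn from the pose commanded when the call began; what a row does not reach only later rows make up. A row lasts 1/8 s, in which the tool goes at most 62.5 mm and 10.7 degrees, less where a joint would pass 70% of its speed; a pose out of reach is approached as far as the arm can. A call with a gripper value outside its range is refused whole. The fingers move at their own pace and stop on an object; FORCE is the grip in N (left out, the last holds). Time passes only in rows, so rows that repeat a pose let the fingers close. It gives the time, the measured TCP pose, the force and the opening at its end, in the units of the state.
- env.observe(): the state, without advancing time (a new reading comes with each control period).
- env.get_image(name): name is "scene" or "top" or "wrist"; returns a dict with "frame" (420x560x3 uint8, red, green, blue), "mtx" (3x3 intrinsics, pixels), "rvec" (rotation vector, rad) and "tvec" (3), from world to camera coordinates, as OpenCV has them. Camera axes: x right, y down, z forward; pixel columns grow to the right and rows downward; lengths in m; the calibration is good to about 2 mm. A picture is of the moment at which its call begins. There is no depth.
- env.close_job(): hands the job in, once; it reports no verdict.
The state is a dict: "time_s": time; "q": joint angles; "qvel": joint speeds; "joint_efforts": joint torques, N m; "position": TCP position; "tool_rot": TCP orientation; "ft_force": force on the tool from outside, world axes, zero at the start; "wrist_torque": the same for the moment, N m; "grip_width": finger opening in m.
Only numpy, scipy, OpenCV 4.12 (cv2) and the standard library are available. Lean on these libraries where they do the work, as an engineer would, in place of code of your own. Each camera call takes 0.05 s, during which the arm holds its last target.

## Working session

There is one attempt and no reset: what is moved stays moved. The work goes in short steps, Python scripts to look and compute and a shell command to move; the robot and the scene stay as the last step left them, time stands still between calls to the robot, and variables do not carry over. Pictures are saved under pics/ and viewed, and the job is handed in when it is done.

```bash
ls; mkdir -p pics; python3 - <<'E'
from rig import env
import cv2,numpy as np
for n in ["scene","top","wrist"]:
    d=env.get_image(n); cv2.imwrite(f"pics/{n}0.png",d["frame"][:,:,::-1])
    R=cv2.Rodrigues(np.array(d["rvec"]))[0]; print(n,np.round(-R.T@np.array(d["tvec"]).ravel(),3),np.round(np.array(d["mtx"]),1).tolist())
o=env.observe();print(o)
E
```

```text
pics
scene [-0.276  0.21   0.808] [[411.3, 0.0, 286.9], [0.0, 411.3, 207.0], [0.0, 0.0, 1.0]]
top [ 0.352 -0.046  1.477] [[520.8, 0.0, 282.0], [0.0, 520.8, 211.4], [0.0, 0.0, 1.0]]
wrist [ 0.223 -0.508  0.372] [[295.4, 0.0, 279.6], [0.0, 295.4, 208.3], [0.0, 0.0, 1.0]]
{'time_s': 0.15, 'q': array([-8.63613580e+01,  2.18334691e+01,  7.43717444e+01,  1.85961857e-03,
        8.38570371e+01, -1.23376814e+01]), 'qvel': array([-0.02453626, -0.09123697, -0.18298201,  0.01890627,  0.05292153,
       -0.05570349]), 'joint_efforts': array([ 3.01234293e-03, -4.48622954e+01, -2.31342673e+01, -9.00154328e-05,
        3.82824917e-03, -1.48838279e-05]), 'position': array([ 0.15135581, -0.52851631,  0.20495886]), 'tool_rot': array([[ 2.75236732e-01, -3.67467046e-05,  9.61376482e-01],
       [-9.61375904e-01,  1.08633492e-03,  2.75236608e-01],
       [-1.05449088e-03, -9.99999409e-01,  2.63671876e-04]]), 'ft_force': array([ 0.86598526, -0.17695758, -0.30632562]), 'wrist_torque': array([-0.00286283, -0.02844723,  0.00119886]), 'grip_width': 0.08530278954684038}
```

View pics/scene0.png

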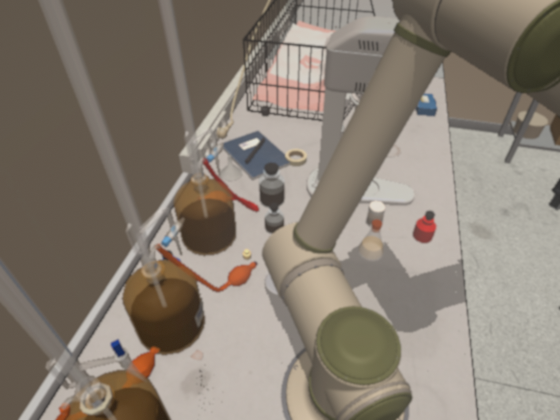

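View pics/top0.png

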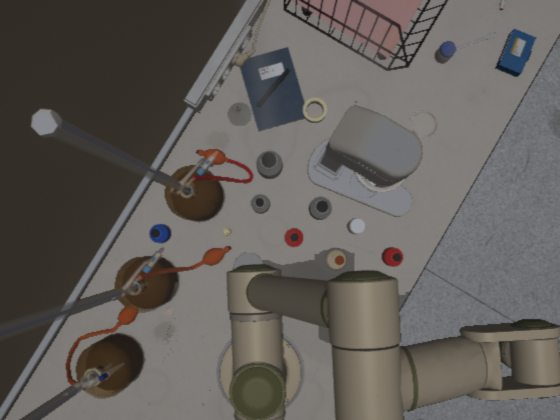

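View pics/wrist0.png

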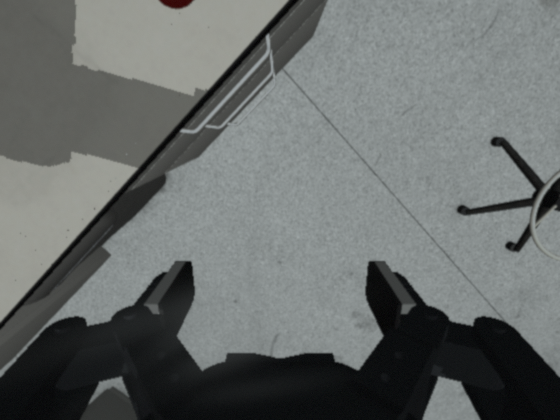

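```bash
cat > h.py <<'E'
import cv2,numpy as np
def cam(d): 
    R=cv2.Rodrigues(np.array(d["rvec"],float))[0]; return R,np.array(d["tvec"],float).ravel(),np.array(d["mtx"],float)
def cast(d,uv,z):
    R,t,K=cam(d); c=-R.T@t; r=R.T@np.linalg.solve(K,np.array([uv[0],uv[1],1.])); return c+r*(z-c[2])/r[2]
def proj(d,p): return cv2.projectPoints(np.array(p,float).reshape(-1,3),np.array(d["rvec"],float),np.array(d["tvec"],float),np.array(d["mtx"],float),None)[0].reshape(-1,2)
E
python3 - <<'E'
import cv2
a=cv2.imread("pics/top0.png")[85:285,200:420];cv2.imwrite("pics/top0z.png",cv2.resize(a,None,fx=3,fy=3,interpolation=cv2.INTER_CUBIC)[:600])
a=cv2.imread("pics/scene0.png")[95:265,180:450];cv2.imwrite("pics/scene0z.png",cv2.resize(a,None,fx=2.9,fy=2.9,interpolation=cv2.INTER_CUBIC))
E
```

```text
(no output)
```

View pics/top0z.png

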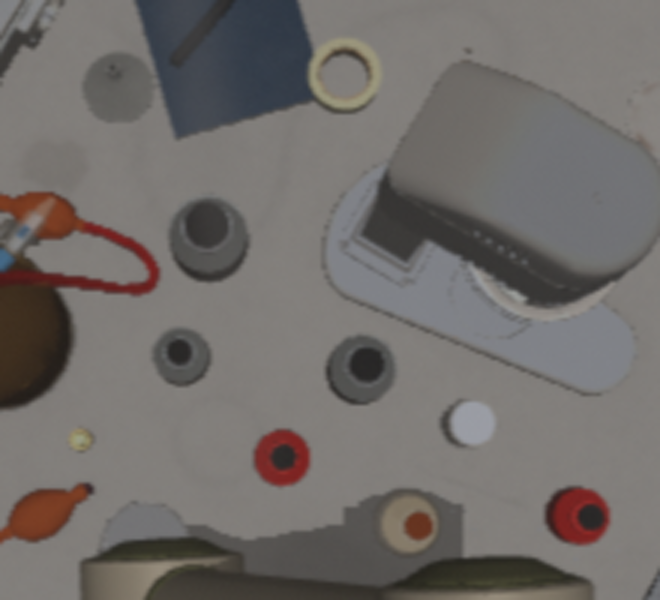

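View pics/scene0z.png

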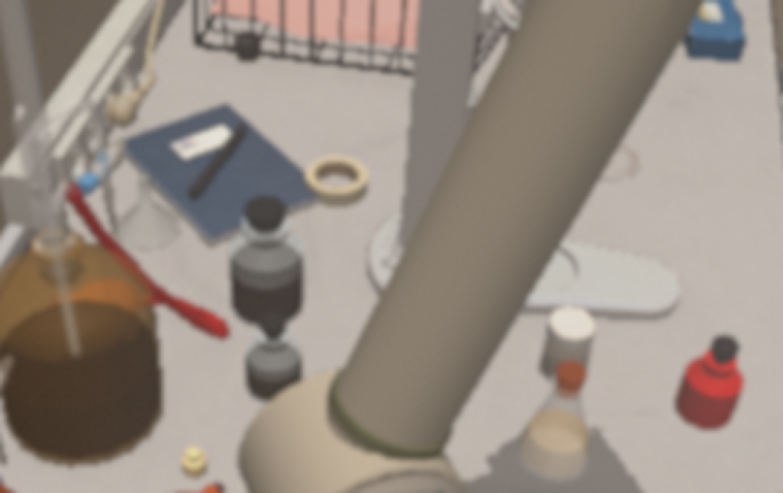

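```bash
python3 - <<'E'
from rig import env
from h import *
d=env.get_image("top"); f=d["frame"]; v=f.max(2)
for n,(cx,cy),z in [("S",(259.7,202.3),.083),("M",(322.3,206.3),.101),("L",(269.3,159.7),.122)]:
    x0,y0=int(cx)-14,int(cy)-14
    p=v[y0:y0+28,x0:x0+28]; big=cv2.resize(p,None,fx=8,fy=8,interpolation=cv2.INTER_CUBIC)
    c0=int(p[12:17,12:17].mean())
    for th in (c0+12,c0+22):
        m=(big<th).astype(np.uint8)
        k,l,s,c=cv2.connectedComponentsWithStats(m); i=l[112,112]
        u=(c[i]+.5)/8-.5+[x0,y0]
        P=cast(d,u,z); 
        px=520.8/(1.477-z)
        print(n,c0,th,"uv",u.round(1),"P",P.round(4),"size mm",s[i,2]/8/px*1000,s[i,3]/8/px*1000)
    # body via scene view projection
for n,u in [("mixerhead corner",(330,150)),("headcorner2",(338,110))]: print(n,[cast(d,u,z).round(3) for z in (0,.3)])
for n,u,z in [("flask",(338,259),.1),("jar",(357,226),.06),("wt",(226.5,231),.02)]: print(n,cast(d,u,z).round(3))
# foot corners
for u in [(310,165),(308,180),(333,145),(320,196),(400,214)]: print(u,cast(d,u,0.02).round(3))
E
```

```text
S 42 54 uv [259.3 201.8] P [0.4668 0.0099 0.083 ] size mm 19.071140552995395 20.744047619047624
S 42 64 uv [259.3 201.8] P [0.4667 0.0099 0.083 ] size mm 21.078629032258068 22.416954685099853
M 40 52 uv [321.8 206. ] P [ 0.4575 -0.1569  0.101 ] size mm 28.07219662058372 27.741935483870975
M 40 62 uv [321.9 206. ] P [ 0.4574 -0.157   0.101 ] size mm 30.71428571428572 29.72350230414747
L 58 70 uv [268.2 159.4] P [ 0.5756 -0.0128  0.122 ] size mm 36.4247311827957 39.02649769585254
L 58 80 uv [268.2 159.3] P [ 0.5761 -0.0127  0.122 ] size mm 39.02649769585254 41.95348502304148
mixerhead corner [array([ 0.627, -0.186,  0.   ]), array([ 0.571, -0.158,  0.3  ])]
headcorner2 [array([ 0.743, -0.208,  0.   ]), array([ 0.664, -0.175,  0.3  ])]
flask [ 0.318 -0.202  0.1  ]
jar [ 0.408 -0.257  0.06 ]
wt [0.388 0.102 0.02 ]
(310, 165) [ 0.579 -0.128  0.02 ]
(308, 180) [ 0.536 -0.123  0.02 ]
(333, 145) [ 0.637 -0.193  0.02 ]
(320, 196) [ 0.492 -0.158  0.02 ]
(400, 214) [ 0.445 -0.383  0.02 ]
```

```bash
python3 -m inch '[[[-1,2,3,0,0,0,6],[-1,5,8,0,0,0,14],[-1,9,13,0,0,0,22],[-1,13,18,0,0,0,30],[-1,17,23,0,0,0,38],[-1,20,28,0,0,0,46],[-1,23,33,0,0,0,54],[-1,25,38,0,0,0,62],[-1,27,43,0,0,0,70],[-1,29,48,0,0,0,78],[-1,31,52,-2,0,0,84],[-1,31.6,53.9,-4,0,0,87],[-1,31.6,53.9,-6,0,0,87],[-1,31.6,53.9,-6,0,0,87],[-1,31.6,53.9,-6,0,0,87]]]'; python3 - <<'E'
from rig import env
from h import *
d=env.get_image("wrist"); cv2.imwrite("pics/w1.png",d["frame"][:,:,::-1])
s=env.get_image("scene"); cv2.imwrite("pics/s1.png",s["frame"][:,:,::-1])
o=env.observe(); print(o["q"].round(1),o["position"],o["tool_rot"].round(3).tolist(),o["ft_force"],o["grip_width"])
for im in (d,s): print(proj(im,[[.4668,.0099,.083],[.4575,-.157,.101],[.576,-.0128,.122],o["position"]]).round(1).tolist())
E
```

```text
time_s: 2.08
position: [0.4677, 0.0099, 0.1461]
tool_rot: [[0.975, 0.001, -0.224], [0.224, -0.0, 0.975], [0.001, -1.0, -0.0]]
ft_force: [-0.4, 0.3, -0.6]
grip_width: -0.0
[-13.3  16.9  92.6  -0.   70.4 -26.3] [0.4677284  0.00989964 0.14627445] [[0.975, 0.002, -0.224], [0.224, -0.0, 0.975], [0.001, -1.0, -0.001]] [ 0.43148133 -0.08092025 -0.90405185] 0.0003235437716611094
[[280.8, 212.7], [230.3, 383.8], [417.5, 288.9], [282.7, 244.9]]
[[273.3, 204.6], [335.7, 189.7], [270.3, 165.8], [272.9, 185.7]]
```

View pics/w1.png

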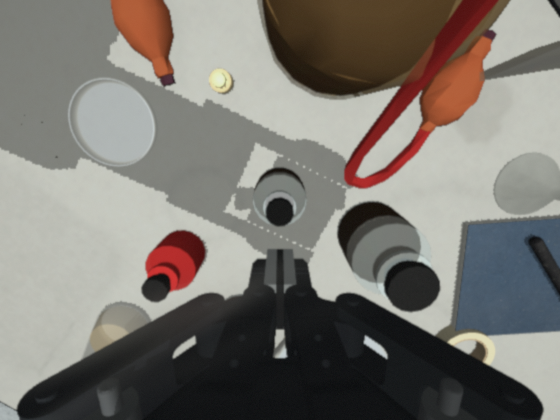

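View pics/s1.png

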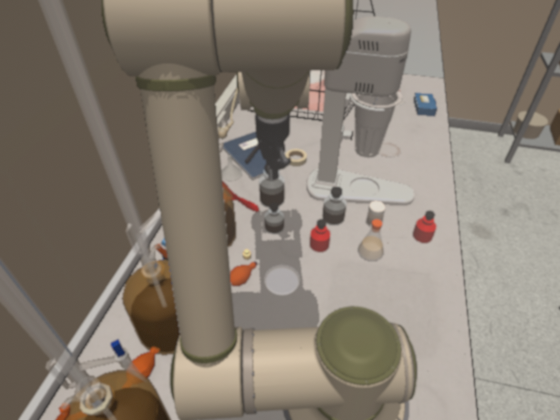

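```bash
python3 -m inch '[[[-1,-0.1,0,-2,0,0,0],[-1,-0.1,0,-4,0,0,0],[-1,-0.1,0,-5,0,0,0],[-1,-0.1,0,-5.6,0,0,0],[-1,-0.1,0,-5.8,0,0,0],[-1,-0.1,0,-5.8,0,0,0]]]'; python3 -m inch '[[[-1,0,0,-0.1,0,0,0],[-1,0,0,-0.2,0,0,0],[-1,0,0,-0.3,0,0,0],[-1,0,0,-0.4,0,0,0],[-1,0,0,-0.5,0,0,0],[-1,0,0,-0.5,0,0,0]]]';python3 -m inch '[[[-1,0,0,-0.1,0,0,0],[-1,0,0,-0.2,0,0,0],[-1,0,0,-0.3,0,0,0],[-1,0,0,-0.4,0,0,0],[-1,0,0,-0.5,0,0,0],[-1,0,0,-0.5,0,0,0]]]'
```

```text
time_s: 2.92
position: [0.4666, 0.0102, 0.0878]
tool_rot: [[0.974, 0.001, -0.224], [0.224, -0.0, 0.974], [0.001, -1.0, -0.0]]
ft_force: [-0.5, 1.0, -0.4]
grip_width: 0.0003
time_s: 3.68
position: [0.4663, 0.0102, 0.0824]
tool_rot: [[0.974, -0.0, -0.224], [0.224, 0.0, 0.974], [-0.0, -1.0, 0.0]]
ft_force: [-0.1, -0.8, 0.5]
grip_width: -0.0002
time_s: 4.42
position: [0.4663, 0.0103, 0.0774]
tool_rot: [[0.974, -0.0, -0.224], [0.224, 0.0, 0.974], [-0.0, -1.0, 0.0]]
ft_force: [-0.6, 0.5, -0.4]
grip_width: 0.0001
```

```bash
python3 - <<'E'
from rig import env
from h import *
d=env.get_image("wrist"); a=d["frame"][130:330,180:400,::-1]; cv2.imwrite("pics/w2.png",cv2.resize(a,None,fx=3,fy=3,interpolation=cv2.INTER_CUBIC))
o=env.observe(); print(o["position"],o["ft_force"]); print(proj(d,[o["position"],[.4668,.0099,.0774]]))
E
```

```text
[0.46635249 0.01024565 0.07741291] [ 0.51235513 -0.35155611  0.23243497]
[[282.66102086 244.79698953]
 [283.23855594 245.43958551]]
```

View pics/w2.png

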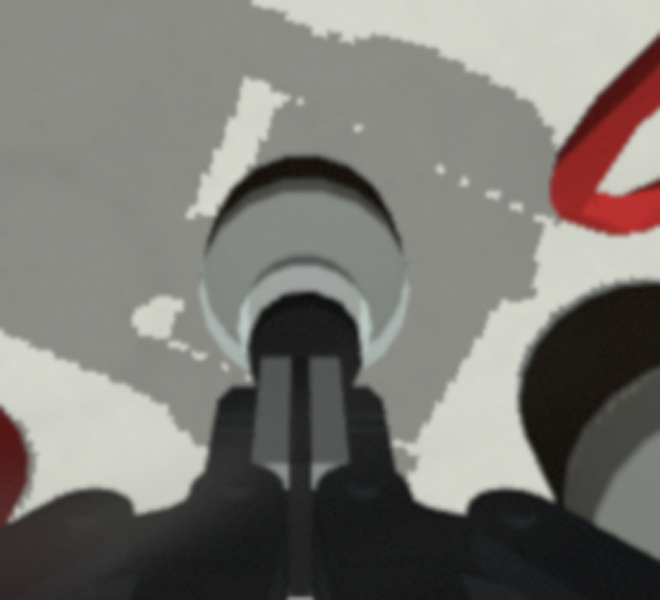

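```bash
for i in 1; do python3 -m inch '[[[-1,0,0,-0.05,0,0,0],[-1,0,0,-0.1,0,0,0],[-1,0,0,-0.1,0,0,0]]]'|sed -n '2p;4p'; python3 -m inch '[[[-1,0,0,-0.03,0,0,0],[-1,0,0,-0.06,0,0,0],[-1,0,0,-0.06,0,0,0]]]'|sed -n '2p;4p'; done
```

```text
position: [0.4663, 0.0103, 0.0764]
ft_force: [0.5, -0.4, -0.4]
position: [0.4663, 0.0103, 0.0758]
ft_force: [0.1, 0.3, -0.0]
```

```bash
python3 -m inch '[[[-1,0,0,-0.05,0,0,0],[-1,0,0,-0.05,0,0,0]]]'|sed -n '2p;4p'; python3 -m inch '[[[-1,0,0,-0.05,0,0,0],[-1,0,0,-0.05,0,0,0]]]'|sed -n '2p;4p';python3 - <<'E'
from rig import env
from h import *
d=env.get_image("wrist"); a=d["frame"][130:330,180:400,::-1]; cv2.imwrite("pics/w3.png",cv2.resize(a,None,fx=3,fy=3,interpolation=cv2.INTER_CUBIC))
o=env.observe(); print(o["position"],o["ft_force"],o["wrist_torque"])
E
```

```text
position: [0.4663, 0.0103, 0.0753]
ft_force: [-0.5, 0.7, -0.6]
position: [0.4663, 0.0103, 0.0748]
ft_force: [0.5, -0.1, -0.9]
[0.46634223 0.01026272 0.07479063] [-0.63422415 -0.82655789 -1.16468413] [-0.02588072  0.02952512 -0.0112001 ]
```

View pics/w3.png

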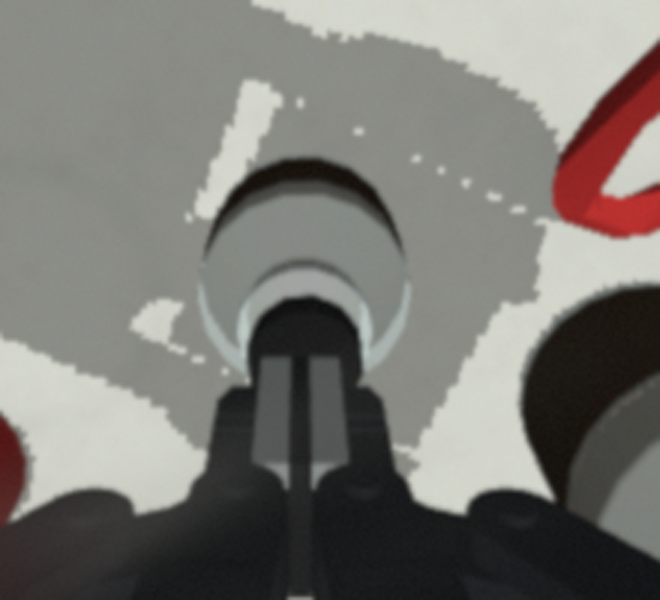

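```bash
python3 - <<'E'
from rig import env
from h import *
d=env.get_image("wrist"); o=env.observe(); R,t,K=cam(d); print("cam",(-R.T@t).round(3), "axis",R[2].round(3))
p=o["position"];z=o["tool_rot"][:,2];x=o["tool_rot"][:,0]
def zz(q): return ((proj(d,q)-[180,130])*3).round(0).tolist()
for a in (0,.005,.011): print(a,zz(p+a*z), zz(p+a*z+[0,0,.01]))
print("x",zz(p+.011*z+.01*x))
for h in (.066,.0685,.0748,.076,.08):
  c=np.array([.4668,.0099,h]); print(h,"front",zz(c+.012*z),"sides",zz(c+.012*x),zz(c-.012*x))
c=np.array([.4668,.0099,.066]);print("rim",zz(c+.013*z),zz(c+.013*x),zz(c-.013*x))
E
```

```text
cam [0.448 0.083 0.242] axis [ 0.065 -0.289 -0.955]
0 [[308.0, 344.0]] [[308.0, 365.0]]
0.005 [[308.0, 322.0]] [[308.0, 342.0]]
0.011 [[308.0, 294.0]] [[309.0, 313.0]]
x [[358.0, 294.0]]
0.066 front [[309.0, 277.0]] sides [[365.0, 329.0]] [[253.0, 329.0]]
0.0685 front [[310.0, 281.0]] sides [[366.0, 334.0]] [[253.0, 334.0]]
0.0748 front [[310.0, 292.0]] sides [[368.0, 346.0]] [[251.0, 346.0]]
0.076 front [[310.0, 294.0]] sides [[368.0, 349.0]] [[251.0, 349.0]]
0.08 front [[310.0, 301.0]] sides [[370.0, 357.0]] [[250.0, 357.0]]
rim [[309.0, 272.0]] [[370.0, 329.0]] [[249.0, 329.0]]
```

```bash
python3 - <<'E'
from rig import env
from h import *
d=env.get_image("wrist"); a=d["frame"][200:300,230:330,::-1]; a=np.clip(a.astype(float)*3,0,255).astype(np.uint8); a=cv2.resize(a,None,fx=5,fy=5,interpolation=cv2.INTER_CUBIC)
s=env.get_image("scene"); b=np.clip(s["frame"][140:240,240:310,::-1].astype(float)*2,0,255).astype(np.uint8); b=cv2.resize(b,(350,500),interpolation=cv2.INTER_CUBIC)
cv2.imwrite("pics/w4.png",a[:,:]); cv2.imwrite("pics/s4.png",b)
E
```

```text
(no output)
```

View pics/w4.png

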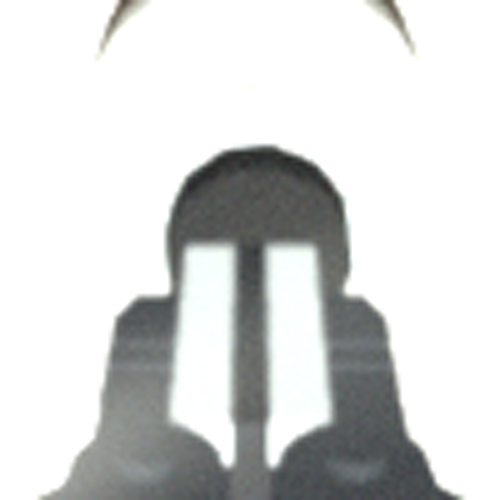

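View pics/s4.png

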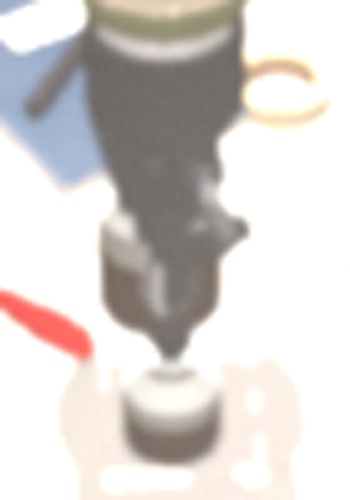

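```bash
python3 -m inch '[[[-1,0,0,-0.1,0,0,0],[-1,0,0,-0.2,0,0,0]]]'|sed -n '2p;4p'; python3 -m inch '[[[-1,0,0,-0.1,0,0,0],[-1,0,0,-0.2,0,0,0]]]'|sed -n '2p;4p';python3 - <<'E'
from rig import env
from h import *
d=env.get_image("wrist"); a=d["frame"][200:300,230:330,::-1]; a=np.clip(a.astype(float)*3,0,255).astype(np.uint8); a=cv2.resize(a,None,fx=5,fy=5,interpolation=cv2.INTER_CUBIC)
cv2.imwrite("pics/w5.png",a[:,:])
E
```

```text
position: [0.4664, 0.0103, 0.0728]
ft_force: [-0.1, -0.3, -0.2]
position: [0.4664, 0.0102, 0.0707]
ft_force: [0.1, 0.5, -0.1]
```

View pics/w5.png

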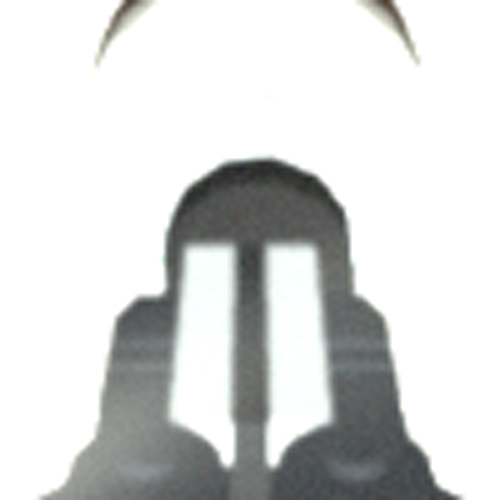

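```bash
python3 - <<'E'
import cv2,numpy as np
a=cv2.imread("pics/w1.png")[170:270,230:330]
a=np.clip(a.astype(float)*2.5,0,255).astype(np.uint8)
cv2.imwrite("pics/w1z.png",cv2.resize(a,None,fx=6,fy=6,interpolation=cv2.INTER_CUBIC))
E
```

```text
(no output)
```

View pics/w1z.png

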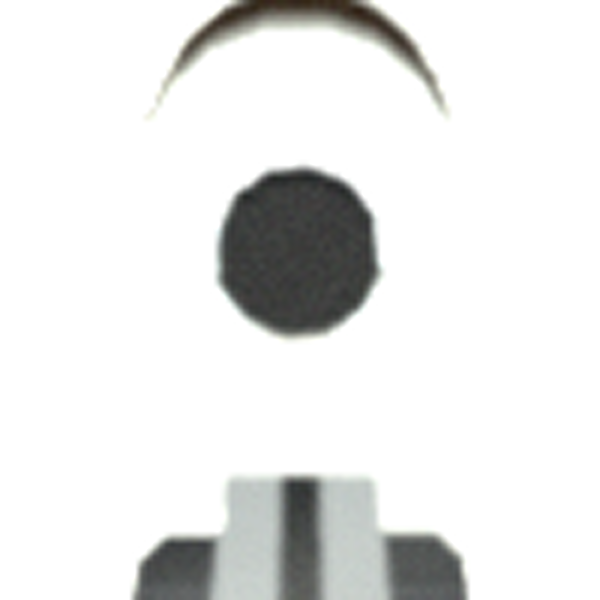

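```bash
python3 - <<'E'
from rig import env
from h import *
a=cv2.imread("pics/s1.png")[120:230,235:315]
s=env.get_image("scene"); b=s["frame"][120:230,235:315,::-1]; c=np.hstack([a,b])
c=np.clip(c.astype(float)*2.5,0,255).astype(np.uint8)
cv2.imwrite("pics/s5.png",cv2.resize(c,None,fx=5,fy=5,interpolation=cv2.INTER_CUBIC))
o=env.observe();p=o["position"]
print(((proj(s,[p,p+[0,0,.01],p+[0,0,.02],p+[0,0,.03],[.4668,.0099,.083],[.4668,.0099,.076],[.4668,.0099,.066],[.4677,.0099,.1463],[.4677,.0099,.1763]])-[235,120])*5).round())
E
```

```text
[[191. 441.]
 [191. 427.]
 [191. 413.]
 [190. 399.]
 [191. 423.]
 [191. 433.]
 [192. 447.]
 [189. 328.]
 [189. 281.]]
```

View pics/s5.png

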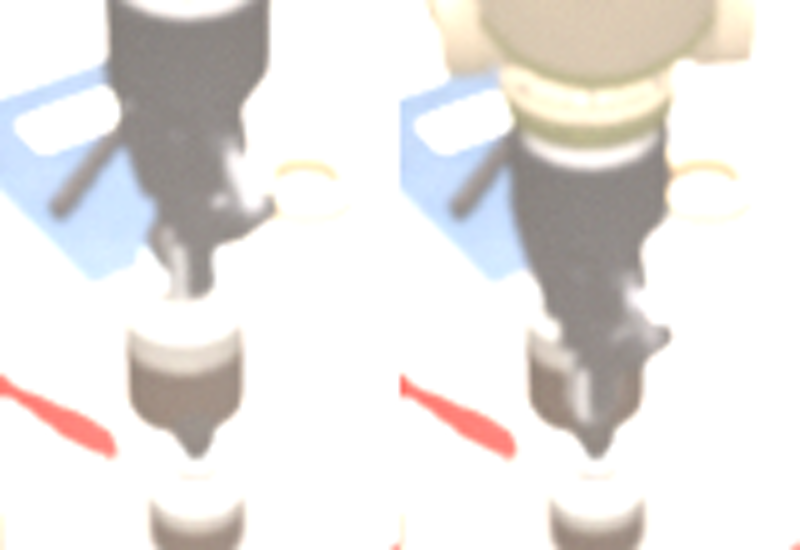

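```bash
for k in 1; do python3 -m inch '[[[-1,0,0,-0.1,0,0,0],[-1,0,0,-0.2,0,0,0]]]'|sed -n '2p;4p'; python3 -m inch '[[[-1,0,0,-0.1,0,0,0],[-1,0,0,-0.2,0,0,0]]]'|sed -n '2p;4p';python3 -m inch '[[[-1,0,0,-0.1,0,0,0],[-1,0,0,-0.2,0,0,0]]]'|sed -n '2p;4p'; done
```

```text
position: [0.4664, 0.0103, 0.0688]
ft_force: [-0.0, -1.0, -0.1]
position: [0.4664, 0.0103, 0.0667]
ft_force: [0.2, -0.1, -0.6]
position: [0.4664, 0.0103, 0.0648]
ft_force: [0.0, -0.2, 0.3]
```

```bash
for k in 1; do python3 -m inch '[[[-1,0,0,-0.1,0,0,0],[-1,0,0,-0.15,0,0,0]]]'|sed -n '2p;4p'; python3 -m inch '[[[-1,0,0,-0.1,0,0,0],[-1,0,0,-0.15,0,0,0]]]'|sed -n '2p;4p'; done; python3 - <<'E'
from rig import env
from h import *
d=env.get_image("wrist"); a=d["frame"][200:300,230:330,::-1]; a=np.clip(a.astype(float)*3,0,255).astype(np.uint8); a=cv2.resize(a,None,fx=5,fy=5,interpolation=cv2.INTER_CUBIC)
s=env.get_image("scene"); b=np.clip(s["frame"][160:230,235:295,::-1].astype(float)*2.5,0,255).astype(np.uint8); b=cv2.resize(b,(430,500),interpolation=cv2.INTER_CUBIC)
cv2.imwrite("pics/w6.png",np.hstack([a,b])[:,:800])
o=env.observe();print(o["ft_force"],o["position"])
E
```

```text
position: [0.4663, 0.0103, 0.0632]
ft_force: [-0.9, 0.6, 0.3]
position: [0.4663, 0.0102, 0.0618]
ft_force: [0.5, -0.3, 0.1]
[-0.18914254 -0.4212805  -0.89041175] [0.46633256 0.01024018 0.06176674]
```

View pics/w6.png

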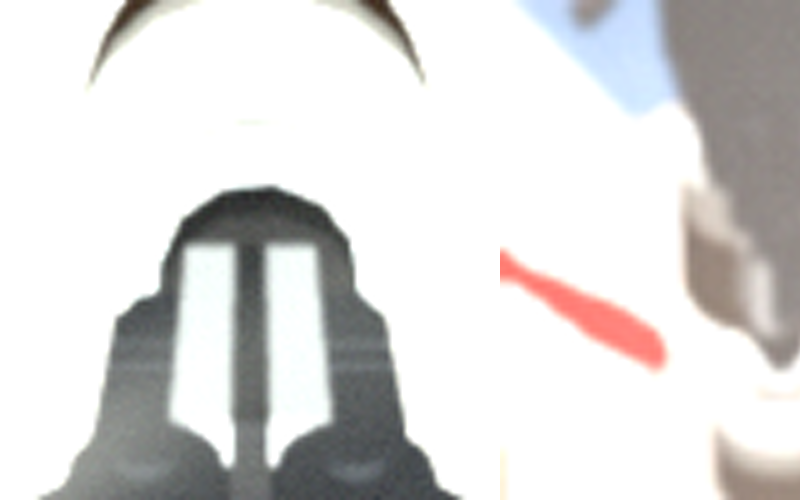

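```bash
for k in 1; do python3 -m inch '[[[-1,0,0,-0.1,0,0,0],[-1,0,0,-0.15,0,0,0]]]'|sed -n '2p;4p'; python3 -m inch '[[[-1,0,0,-0.1,0,0,0],[-1,0,0,-0.15,0,0,0]]]'|sed -n '2p;4p'; python3 -m inch '[[[-1,0,0,-0.1,0,0,0],[-1,0,0,-0.15,0,0,0]]]'|sed -n '1,2p;4p'; done
```

```text
position: [0.4663, 0.0103, 0.0603]
ft_force: [-0.3, 0.2, -0.4]
position: [0.4663, 0.0102, 0.0587]
ft_force: [0.3, 0.2, -0.2]
time_s: 8.62
position: [0.4663, 0.0103, 0.0573]
ft_force: [-0.5, 0.3, 0.1]
```

```bash
for k in 1; do python3 -m inch '[[[-1,0,0,-0.1,0,0,0],[-1,0,0,-0.15,0,0,0]]]'|sed -n '2p;4p'; python3 -m inch '[[[-1,0,0,-0.1,0,0,0],[-1,0,0,-0.15,0,0,0]]]'|sed -n '2p;4p';  done; python3 - <<'E'
from rig import env
from h import *
d=env.get_image("wrist"); a=d["frame"][200:300,230:330,::-1]; a=np.clip(a.astype(float)*3,0,255).astype(np.uint8); a=cv2.resize(a,None,fx=5,fy=5,interpolation=cv2.INTER_CUBIC)
s=env.get_image("scene"); b=np.clip(s["frame"][160:230,250:292,::-1].astype(float)*2.5,0,255).astype(np.uint8); b=cv2.resize(b,(300,500),interpolation=cv2.INTER_CUBIC)
cv2.imwrite("pics/w7.png",np.hstack([a,b])[:,:800])
o=env.observe();print(o["ft_force"],o["position"])
E
```

```text
position: [0.4664, 0.0102, 0.0559]
ft_force: [0.1, 0.6, 2.8]
position: [0.4664, 0.0102, 0.0544]
ft_force: [-1.8, 0.5, 2.2]
[-0.06562682  0.35168417  2.54206023] [0.46638286 0.01025195 0.05429834]
```

View pics/w7.png

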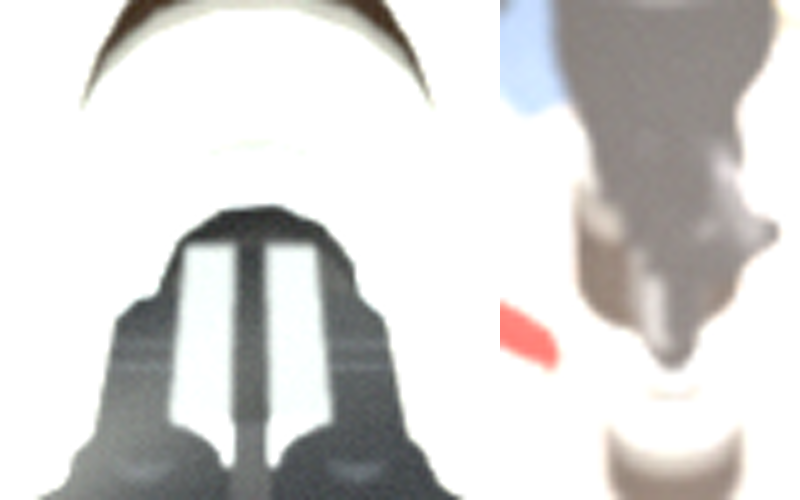

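```bash
for k in 1; do python3 -m inch '[[[-1,0,0,-0.1,0,0,0],[-1,0,0,-0.2,0,0,0]]]'|sed -n '2p;4p'; python3 -m inch '[[[-1,0,0,-0.1,0,0,0],[-1,0,0,-0.1,0,0,0]]]'|sed -n '2p;4p';python3 -m inch '[[[-1,0,0,-0.05,0,0,0],[-1,0,0,-0.1,0,0,0]]]'|sed -n '2p;4p';  done
```

```text
position: [0.4664, 0.0102, 0.0523]
ft_force: [-0.5, -0.6, 2.9]
position: [0.4664, 0.0103, 0.0512]
ft_force: [0.7, -0.0, 0.1]
position: [0.4664, 0.0102, 0.0503]
ft_force: [-0.0, -0.6, 2.6]
```

```bash
python3 -m inch '[[[-1,0,0,-0.05,0,0,0],[-1,0,0,-0.05,0,0,0]]]'|sed -n '2p;4p'; python3 -m inch '[[[-1,0,0,-0.05,0,0,0],[-1,0,0,-0.05,0,0,0]]]'|sed -n '2p;4p'
```

```text
position: [0.4664, 0.0102, 0.0501]
ft_force: [-2.2, -0.0, 6.8]
position: [0.4665, 0.0102, 0.0501]
ft_force: [-3.4, 0.2, 12.8]
```

```bash
python3 -m inch '[[[-1,0,0,-0.05,0,0,0],[-1,0,0,-0.05,0,0,0]]]'|sed -n '2p;4p'
```

```text
position: [0.4666, 0.0102, 0.05]
ft_force: [-4.2, 0.3, 17.3]
```

```bash
python3 -m inch '[[[-1,0,0,2,0,0,0],[-1,0,0,6,0,0,0],[-1,0,0,11,0,0,0],[-1,0,-3,13,0,0,0],[-1,-0.3,-7,13,0,0,0],[-1,-0.6,-11,13,0,0,0],[-1,-0.9,-15,13,0,0,0],[-1,-0.9,-16.7,11,0,0,0],[-1,-0.9,-16.7,8,0,0,0],[-1,-0.9,-16.7,6,0,0,0],[-1,-0.9,-16.7,6,0,0,0]]]'; python3 - <<'E'
from rig import env
from h import *
d=env.get_image("wrist"); cv2.imwrite("pics/w8.png",d["frame"][:,:,::-1])
s=env.get_image("scene"); cv2.imwrite("pics/s8.png",s["frame"][:,:,::-1])
for im in (d,s): print(proj(im,[[.4668,.0099,.076],[.4575,-.157,.101],[.576,-.0128,.122]]).round(1).tolist())
E
```

```text
time_s: 12.1
position: [0.4566, -0.1564, 0.1076]
tool_rot: [[0.975, -0.003, -0.224], [0.224, 0.002, 0.975], [-0.002, -1.0, 0.002]]
ft_force: [0.2, 0.1, 1.3]
grip_width: -0.0001
[[367.7, -40.5], [283.7, 241.7], [609.2, 30.7]]
[[273.3, 206.6], [335.7, 189.7], [270.3, 165.8]]
```

View pics/w8.png

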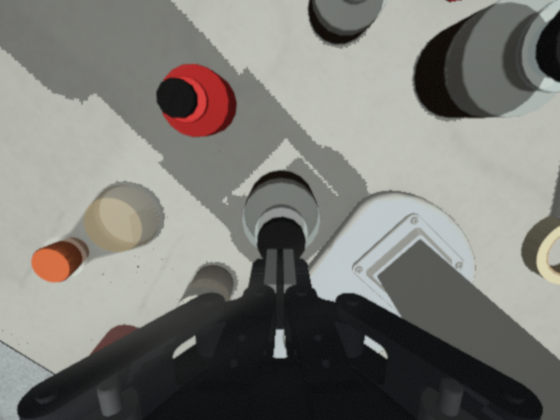

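View pics/s8.png

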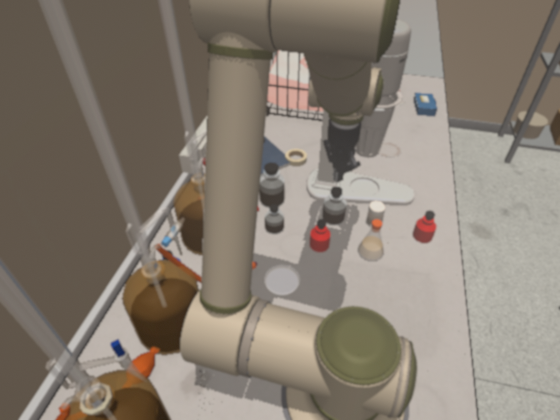

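```bash
python3 -m inch '[[[-1,0,0,-1,0,0,0],[-1,0,0,-2,0,0,0],[-1,0,0,-2.6,0,0,0],[-1,0,0,-2.8,0,0,0],[-1,0,0,-2.8,0,0,0]]]'|sed -n '1,2p;4p';python3 -m inch '[[[-1,0,0,-0.1,0,0,0],[-1,0,0,-0.2,0,0,0],[-1,0,0,-0.3,0,0,0]]]'|sed -n '2p;4p';python3 -m inch '[[[-1,0,0,-0.1,0,0,0],[-1,0,0,-0.2,0,0,0],[-1,0,0,-0.3,0,0,0]]]'|sed -n '1,2p;4p'
```

```text
time_s: 12.82
position: [0.4574, -0.1568, 0.0808]
ft_force: [-0.4, 0.8, 0.4]
position: [0.4574, -0.1568, 0.0778]
ft_force: [0.8, 0.3, -0.4]
time_s: 13.58
position: [0.4574, -0.1567, 0.0749]
ft_force: [-0.6, 0.7, 2.4]
```

Contact. Home is expected at TCP z of about 0.068.

```bash
python3 -m inch '[[[-1,0,0,-0.1,0,0,0],[-1,0,0,-0.2,0,0,0],[-1,0,0,-0.3,0,0,0],[-1,0,0,-0.4,0,0,0],[-1,0,0,-0.5,0,0,0]]]'|sed -n '1,2p;4p';python3 -m inch '[[[-1,0,0,-0.05,0,0,0],[-1,0,0,-0.1,0,0,0]]]'|sed -n '2p;4p';python3 -m inch '[[[-1,0,0,-0.05,0,0,0],[-1,0,0,-0.05,0,0,0]]]'|sed -n '2p;4p'
```

```text
time_s: 14.2
position: [0.4574, -0.1568, 0.0697]
ft_force: [-0.1, 0.0, 3.1]
position: [0.4574, -0.1568, 0.0688]
ft_force: [-0.2, 0.4, 3.7]
position: [0.4574, -0.1567, 0.0682]
ft_force: [-0.2, 0.6, 1.1]
```

```bash
python3 -m inch '[[[-1,0,0,-0.05,0,0,0],[-1,0,0,-0.05,0,0,0]]]'|sed -n '2p;4p';python3 -m inch '[[[-1,0,0,-0.05,0,0,0],[-1,0,0,-0.05,0,0,0]]]'|sed -n '2p;4p'
```

```text
position: [0.4574, -0.1568, 0.0681]
ft_force: [-0.9, 1.5, 6.3]
position: [0.4575, -0.1568, 0.0681]
ft_force: [-2.3, 1.6, 11.1]
```

```bash
python3 -m inch '[[[-1,0,0,2,0,0,0],[-1,0,0,5,0,0,0],[-1,0,0,9,0,0,0],[-1,0,4,9,0,0,0],[-1,0,8,9,0,0,0],[-1,0,12,9,0,0,0],[-1,2,14,9,0,0,0],[-1,6,14.4,9,0,0,0],[-1,9.5,14.4,8,0,0,0],[-1,11.9,14.4,6.5,0,0,0],[-1,11.9,14.4,5.8,0,0,0],[-1,11.9,14.4,5.8,0,0,0]]]'; python3 - <<'E'
from rig import env
from h import *
d=env.get_image("wrist"); cv2.imwrite("pics/w9.png",d["frame"][:,:,::-1])
s=env.get_image("scene"); cv2.imwrite("pics/s9.png",s["frame"][:,:,::-1])
for im in (d,s): print(proj(im,[[.4668,.0099,.076],[.4575,-.157,.094],[.576,-.0128,.122]]).round(1).tolist())
E
```

```text
time_s: 16.7
position: [0.5753, -0.0126, 0.1248]
tool_rot: [[0.974, -0.002, -0.225], [0.225, 0.0, 0.974], [-0.002, -1.0, 0.001]]
ft_force: [-0.2, 0.2, 1.0]
grip_width: 0.0001
[[144.4, 158.5], [105.0, 355.2], [283.5, 243.4]]
[[273.3, 206.6], [335.5, 191.7], [270.3, 165.8]]
```

View pics/w9.png

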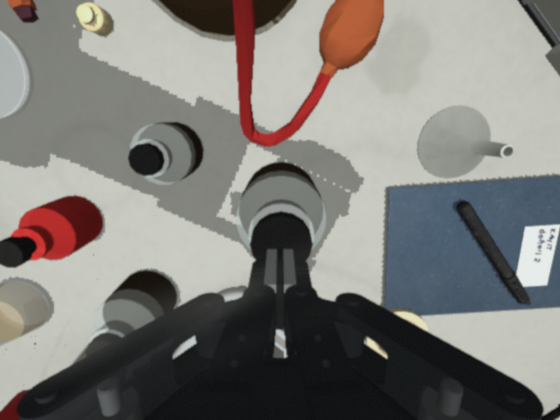

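View pics/s9.png

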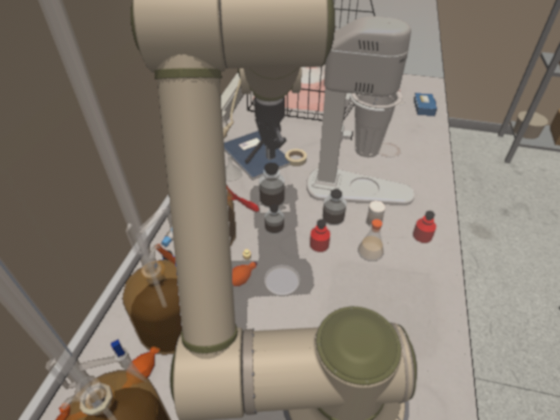

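```bash
python3 -m inch '[[[-1,0,0,-1,0,0,0],[-1,0,0,-1.8,0,0,0],[-1,0,0,-2.2,0,0,0],[-1,0,0,-2.4,0,0,0],[-1,0,0,-2.4,0,0,0]]]'|sed -n '1,2p;4p';python3 -m inch '[[[-1,0,0,-0.1,0,0,0],[-1,0,0,-0.2,0,0,0],[-1,0,0,-0.3,0,0,0]]]'|sed -n '2p;4p';python3 -m inch '[[[-1,0,0,-0.1,0,0,0],[-1,0,0,-0.2,0,0,0],[-1,0,0,-0.3,0,0,0]]]'|sed -n '1,2p;4p'
```

```text
time_s: 17.42
position: [0.5764, -0.0127, 0.1013]
ft_force: [-0.3, -0.5, 0.7]
position: [0.5764, -0.0127, 0.0983]
ft_force: [-0.1, -0.6, 0.1]
time_s: 18.18
position: [0.5764, -0.0127, 0.0954]
ft_force: [-1.1, 0.8, 3.2]
```

```bash
python3 -m inch '[[[-1,0,0,-0.1,0,0,0],[-1,0,0,-0.2,0,0,0],[-1,0,0,-0.3,0,0,0],[-1,0,0,-0.4,0,0,0],[-1,0,0,-0.5,0,0,0]]]'|sed -n '1,2p;4p';python3 -m inch '[[[-1,0,0,-0.05,0,0,0],[-1,0,0,-0.1,0,0,0]]]'|sed -n '2p;4p';python3 -m inch '[[[-1,0,0,-0.05,0,0,0],[-1,0,0,-0.05,0,0,0]]]'|sed -n '2p;4p'
```

```text
time_s: 18.8
position: [0.5764, -0.0127, 0.0903]
ft_force: [-1.0, -0.2, 1.8]
position: [0.5764, -0.0128, 0.0893]
ft_force: [-0.3, 0.3, 2.8]
position: [0.5764, -0.0128, 0.0891]
ft_force: [-1.1, 1.1, 5.8]
```

```bash
python3 -m inch '[[[-1,0,0,-0.05,0,0,0],[-1,0,0,-0.05,0,0,0]]]'|sed -n '2p;4p'; python3 -m inch '[[[-1,0,0,2,0,0,0],[-1,0,0,5,0,0,0],[-1,0,0,9,0,0,0],[-1,-4,0,11,0,0,0],[-1,-10,0,11,0,0,0],[-1,-16,1,11,0,0,0],[-1,-20,4,11,0,0,0],[-1,-20,9,11,0,0,0],[-1,-20,14,11,0,0,0],[-1,-20,14,11,0,0,0],[-1,-20,14,11,0,0,0],[-1,-20,14,11,0,0,0]]]'; python3 - <<'E'
from rig import env
from h import *
d=env.get_image("top"); 
a=np.vstack([]) if 0 else d["frame"][135:285,200:400,::-1]; cv2.imwrite("pics/t10.png",cv2.resize(a,None,fx=4,fy=4,interpolation=cv2.INTER_CUBIC))
s=env.get_image("scene"); cv2.imwrite("pics/s10.png",cv2.resize(s["frame"][130:280,230:450,::-1],None,fx=3.6,fy=3.6,interpolation=cv2.INTER_CUBIC))
w=env.get_image("wrist"); cv2.imwrite("pics/w10.png",w["frame"][:,:,::-1])
v=d["frame"].max(2)
E
```

```text
position: [0.5765, -0.0128, 0.0891]
ft_force: [-2.1, 0.7, 9.2]
time_s: 21.05
position: [0.3766, 0.1263, 0.1982]
tool_rot: [[0.975, -0.0, -0.223], [0.223, -0.0, 0.975], [-0.0, -1.0, -0.0]]
ft_force: [0.6, 0.0, -0.2]
grip_width: -0.0001
```

View pics/t10.png

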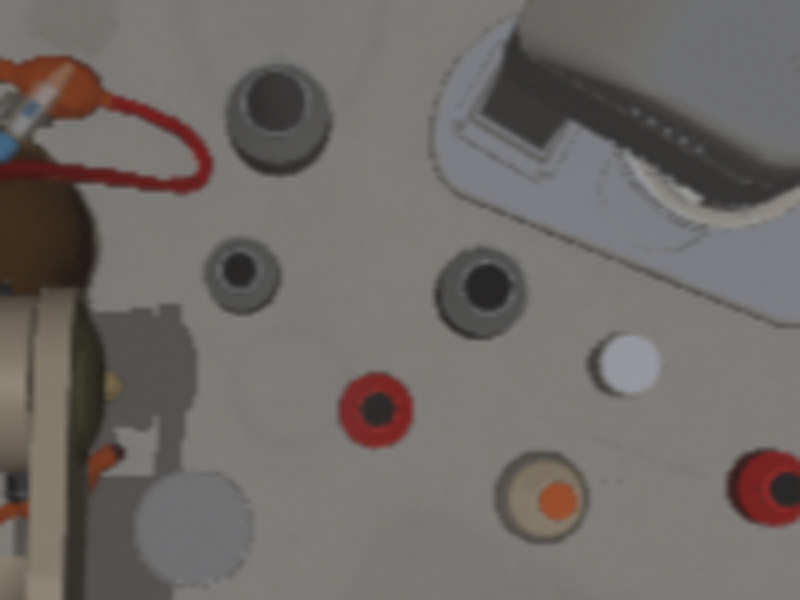

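View pics/s10.png

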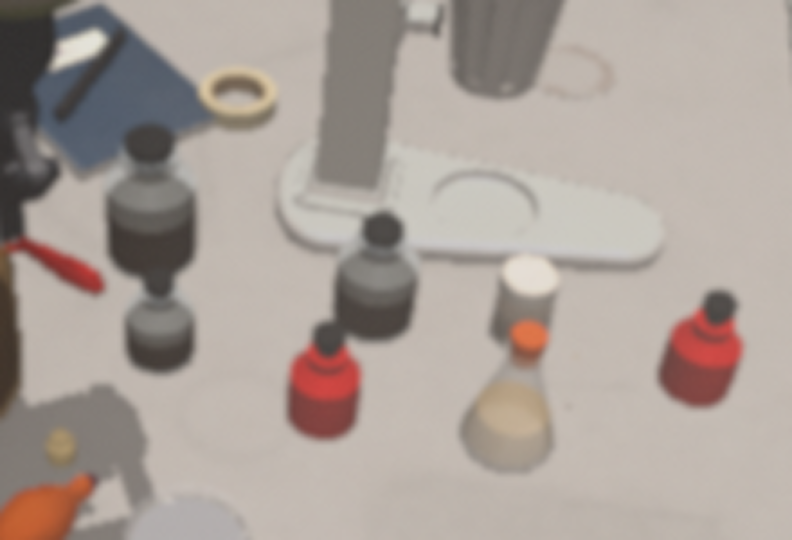

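```bash
python3 -m inch '[[[-1,0,-4,0,0,0,0],[-1,0,-8,0,0,0,0],[-1,0,-10,0,0,0,0],[-1,0,-10,0,0,0,0],[-1,0,-10,0,0,0,0],[-1,0,-10,0,0,0,0]]]'; python3 - <<'E'
from rig import env
from h import *
t=env.get_image("top"); f=t["frame"]; v=f.max(2)
for n,(cx,cy),z in [("S",(259.3,201.8),.076),("M",(321.8,206),.094),("L",(268.2,159.4),.115)]:
    x0,y0=int(cx)-14,int(cy)-14
    p=v[y0:y0+28,x0:x0+28]; big=cv2.resize(p,None,fx=8,fy=8,interpolation=cv2.INTER_CUBIC)
    th=int(p[12:17,12:17].mean())+17
    k,l,s,c=cv2.connectedComponentsWithStats((big<th).astype(np.uint8)); i=l[112,112]
    print(n,cast(t,(c[i]+.5)/8-.5+[x0,y0],z).round(4))
s=env.get_image("scene"); cv2.imwrite("pics/s11.png",s["frame"][:,:,::-1])
E
```

```text
time_s: 21.95
position: [0.3763, 0.0279, 0.1983]
tool_rot: [[0.974, 0.0, -0.225], [0.225, 0.0, 0.974], [0.0, -1.0, 0.0]]
ft_force: [0.7, -0.4, 0.4]
grip_width: -0.0004
S [0.4668 0.0099 0.076 ]
M [ 0.457  -0.1565  0.094 ]
L [ 0.5752 -0.013   0.115 ]
```

View pics/s11.png

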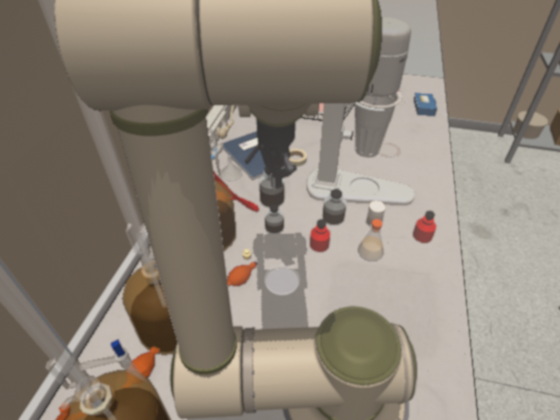

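```bash
python3 -c "
from rig import env
print(env.close_job())"
```

```text
the job is handed in; nothing more can be done
None
```

I pushed all three stoppers down with the shut fingertips, in the order small, middle-sized, large, and handed the job in at about 22 s. No verdict was reported.

| Stopper | Friction while sliding | Stop at TCP z | Highest force read |
|---|---|---|---|
| Small | about 3 N | 0.050 m | about 17 N |
| Middle-sized | about 3 N | 0.068 m | about 11 N |
| Large | about 3 N | 0.089 m | about 9 N |

- **Stoppers home:** each one met a firm stop. In all three cases the stop came 26 mm below the listed home height, so the readings agree with each other.
- **Bottles, flask, jar and weight:** the last top view puts each stopper within about 1 mm of where it started. The bottles stand upright in the pictures. I saw no movement of the flask, jar or weight, judging by eye only.
- **Hand:** it finished about 0.2 m up and clear of everything, with the wrist force near zero.
- **What disagreed:** the fingertips met the stoppers about 26 mm higher than the reported TCP. I came down in steps of 1 to 2 mm and went by the force reading instead of the TCP height.
- **Higher force on the small bottle:** its 17 N is above the 5 to 10 N suggested but below the 30 N limit, because I pushed on briefly to confirm the stop.

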